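Drop the red pin through the slotted cover of the handle-drilling jig

ROBOT

A 6-joint arm with a two-finger parallel gripper is mounted at the origin on the work surface. World frame = base frame: x ahead of the robot, y to its left, z up, the work surface at z = 0. Lengths are in m, angles in rad, forces in N, time in s.
With the tool pointing down it reaches from about 0.35 to 0.775 m from the base axis. Payload 5.5 kg.
Tool frame: the origin (TCP) lies midway between the tips of the shut fingers; the grasp point (between the pads) lies 19 mm behind it; z points along the fingers, y is the line along which they close (so a half turn about z gives the same grasp; the last joint's range is limited). The gripper opens to 85 mm and grips with 20 to 120 N. Pads are 22 mm wide; open, the fingers measure 114 mm over their backs; the gripper's body (76 mm by 85 mm) begins 54 mm behind the grasp point. The pads swing forward as they close: fully open they stand 13 mm farther back than shut.
Start: joints at [1.152, 0.313, 0.046, 1.304, 0, 1.431], TCP at [0.158, 0.553, 0.231] pointing down, gripper open.
Joint ranges: [-2.76, 2.76], [-0.86, 1.69], [-1.03, 1.26], [-2.2, 2.34], [-1.47, 1.5], [-3.14, 3.14]. Speed limits (rad/s): [2.57, 2.57, 3.14, 3.14, 3.14, 3.14].

INTERFACE

Orientations are given as a unit quaternion [w, x, y, z].
In Python, from workcell import env gives the robot as it stands.
- The arm moves only by the tool move_arm, never from a script. Its argument "targets" is a list of rows, each a list of 3 entries, a list of its own where there are three numbers: the shift along the tool's x, y, z in mm, then the turn, a rotation vector about the tool's x, y, z in units of 10 degrees (1.0 is 10 degrees), then the closure, from -1 (fully open) to 1 (shut). In form: [[[dx, dy, dz], [ax, ay, az], gripper], ...]. A call has 1 to 5 rows; each row is the pose to reach, as a shift and turn from the pose commanded when the call began, along the tool's axes at that moment; what a row does not reach only later rows make up. A row lasts 1/8 s, in which the tool goes at most 62.5 mm and 10.7 degrees, less where a joint would pass 70% of its speed; a pose out of reach is approached as far as the arm can. A call with a gripper value outside its range is refused whole. The fingers move at their own pace and stop on an object; "squeeze" is the grip in N (left out, the last holds). Time passes only in rows, so rows that repeat a pose let the fingers close. It gives the time, the measured TCP pose, the force, the opening and the grip force at its end, in the units of the state.
- env.get_state(): the state, without advancing time (a new reading comes with each control period).
- env.read_camera(name): name is "scene" or "side" or "wrist"; returns a dict with "pixels" (420x560x3 uint8, red, green, blue), "fovy" (degrees; the focal length in pixels is half the picture's height over the tangent of half this angle, whatever the lens; pixels are square), "cx", "cy" (the principal point, pixels), "dist_coeffs" ([k1, k2, p1, p2, k3] as OpenCV has them; the pictures are not rectified), "extrinsics" (4x4, takes a point from world to camera coordinates); the wrist camera has in their place "mount" (4x4, takes a point from camera to tool coordinates, whose origin is the TCP and whose axes are the flange's). Camera axes: x right, y up, looking along -z (the intrinsics and any distortion apply to the point x, -y, -z); pixel columns grow to the right and rows downward; lengths in m; the calibration is good to about 2 mm. A picture is of the moment at which its call begins: read the wrist's pose just before it. There is no depth.
- env.hand_in(): hands the job in; it is judged then, once.
Trained networks look in a picture, given as the dict that the camera call returned (one of the last four; its "shot" number tells which), for a name from the list of things; names that differ only in an ending like _2 or _b are one class to them, and where a whole thing is asked for, a point or a joint stands for the part that bears it (a point fixed in the world has none). Each returns a list of dicts, best first, with "confidence" (0 to 1); they miss things now and then, are a little off and sometimes report something else, mostly with a low value. They report only what shows in the picture. A call takes as long as a camera call. They do not tell look-alikes from the thing itself.
- env.spot_in(thing, picture): "centre" ([x, y, z] in m, in world coordinates, good to about 4 mm: the middle of the surface that is visible of it).
- env.regions_of(thing, picture): "mask" (420x560 bool, what is visible of it).
- env.landmark_of(thing, picture): "centre" ([x, y, z] in m, in world coordinates, good to about 4 mm: a listed point, or the origin of a listed thing).
The state is a dict: "clock": time; "joint_pos": joint angles; "qvel": joint speeds; "tau": joint torques, N m; "tcp_pos": TCP position; "orientation": TCP orientation; "wrist_force": force on the tool from outside, world axes, zero at the start; "ft_torque": the same for the moment, N m; "finger_gap": finger opening in m; "grip_force": force on a finger pad.
Only numpy, scipy, OpenCV 4.12 (cv2) and the standard library are available. Lean on these libraries where they do the work, as an engineer would, in place of code of your own. Each camera call takes 0.05 s, during which the arm holds its last target. There are 200 camera calls.

TASK

Pull the red-handled drop pin out of the wooden rack, set its tip upright into the yellow-marked end of the slot in the blue jig's cover plate, and slide it along the slot, tip kept below the plate's top, to the other end until it drops into the hole underneath. Let go of it standing there with its collar down on the plate. Leave the other two pins in the rack.

Things in the scene. Friction and masses are not known exactly. Their poses are not given: they have to be found in the camera images.
- red_pin_grip (a point): drop pin, red grip 28 mm thick, 44 tall; under it a steel collar 54 wide, 6 thick, then a shank 14 thick, 48 long, tapered to 6 at the tip; about 150 g. Stands in one of three 20 mm holes, 85 mm apart, of a fixed wooden rack 60 mm high, collar on the rack. Point: centre of the grip, 28 mm above the collar's underside, 76 above the tip. z up the pin; at the start x runs along the rack's row.
- hole (a point): point on the top face of the fixed blue jig's cover plate, over the hole; z up, 66 mm above the bench. A slot 32 mm wide runs through the 16 mm plate from 16 mm behind the point (-x) to 80 mm ahead (+x, yellow band; its yellow half is beyond x = 40). Under it a solid floor, but for the 30 mm hole at the point, which takes the shank until the collar rests on the plate. From y = 43 a wood blank, 8 high.
- black_pin_grip (a point): black-handled drop pin, same shape and size as the red one; it stays in the rack. The point is the centre of its grip, z up along the pin.
- green_pin_grip (a point): green-handled drop pin, same shape and size as the red one; it stays in the rack. The point is the centre of its grip, z up along the pin.
There are look-alikes about, which are no part of the job. What is shaped like the part that bears red_pin_grip but orange is not meant. Several things look just like the part that bears hole: the one meant starts farthest from the robot's base.

How it is judged:
On the way, in this order (a step that is already met when the one before it is completed fails the run):
1. the red pin's tip is in the yellow half of the slot, below the plate's top, pin upright (z of red_pin_grip in the frame of hole between 0.05 and 0.075 m and y of red_pin_grip in the frame of hole between -0.02 and 0.02 m and angle between red_pin_grip's own z axis and vertical below 0.2 rad and x of red_pin_grip in the frame of hole between 0.04 and 0.085 m), for 0.1 s.
2. the red pin's tip, still in the slot, passes the slot's middle on its way to the hole (z of red_pin_grip in the frame of hole between 0.05 and 0.075 m and y of red_pin_grip in the frame of hole between -0.02 and 0.02 m and angle between red_pin_grip's own z axis and vertical below 0.2 rad and x of red_pin_grip in the frame of hole between 0.012 and 0.036 m).
At the end, for the whole second after the job is handed in: The red pin stands released and at rest in the jig's hole: grip centre within 18 mm of the hole's axis, collar down on the plate (grip centre 22 to 34 mm above the plate's top), upright within about 8 degrees; the black and green pins are within 30 mm of where they started (horizontal distance between red_pin_grip and hole below 0.018 m and z of red_pin_grip in the frame of hole between 0.022 and 0.034 m and angle between red_pin_grip's own z axis and vertical below 0.15 rad and linear speed of red_pin below 0.02 m/s and distance of each of black_pin_grip, green_pin_grip from where it was at the start of the episode below 0.03 m); the robot touches nothing.
It fails at once if the black or green pin is taken or knocked out of the rack (moved over 30 mm) (distance of any of black_pin_grip, green_pin_grip from where it was at the start of the episode above 0.03 m).
It also fails if it takes over 45 s, if anything falls off the work surface, if the arm or the gripper's body presses on something with over 40 N, if the wrist force passes 120 N, or if a joint passes its speed limit or range.

## Working session

There is one attempt and no reset: what is moved stays moved. The work goes in short steps, Python scripts to look and compute and a tool call to move; the robot and the scene stay as the last step left them, time stands still between calls to the robot, and variables do not carry over. Pictures are saved under pics/ and viewed, at most 10 in all, crops included, and the job is handed in when it is done.

Besides the shell and the picture viewer there is one more tool, called by a JSON object that holds its "op" and its "data". move_arm: Moves the arm, as the interface text tells. Its arguments: {"type":"object","properties":{"targets":{"type":"array","items":{"type":"array"}},"squeeze":{"type":"number"}},"required":["targets"]}

```bash
mkdir -p pics
cat > h.py <<'E'
import numpy as np, cv2
from workcell import env
from scipy.spatial.transform import Rotation as R
def shot(n,name=None):
    p=env.read_camera(n)
    if name: cv2.imwrite('pics/'+name+'.png',p['pixels'][:,:,::-1])
    return p
def K(p):
    f=210/np.tan(np.radians(p['fovy'])/2); return np.array([[f,0,p['cx']],[0,f,p['cy']],[0,0,1]])
def ext(p,st=None):
    if 'extrinsics' in p: return np.array(p['extrinsics'])
    T=np.eye(4);T[:3,:3]=R.from_quat(st['orientation'],scalar_first=True).as_matrix();T[:3,3]=st['tcp_pos']
    return np.linalg.inv(T@np.array(p['mount']))
F=np.diag([1.,-1,-1])
def proj(p,X,st=None):
    E=ext(p,st);c=(np.atleast_2d(X)@E[:3,:3].T+E[:3,3])@F
    return cv2.projectPoints(c,np.zeros(3),np.zeros(3),K(p),np.array(p['dist_coeffs'],float))[0][:,0]
def onz(p,uv,z,st=None):
    E=ext(p,st);n=cv2.undistortPoints(np.array(uv,float).reshape(-1,1,2),K(p),np.array(p['dist_coeffs'],float))[:,0]
    d=np.c_[n,np.ones(len(n))]@F@E[:3,:3];o=-E[:3,:3].T@E[:3,3]
    return o+d*((z-o[2])/d[:,2])[:,None]
E
python3 - <<'E'
from h import *
np.set_printoptions(precision=4,suppress=True)
s=env.get_state();print(s['clock'],s['tcp_pos'],s['orientation'])
for n in ['scene','side']:
    p=shot(n,n+'0')
    for t in ['red_pin_grip','black_pin_grip','green_pin_grip','hole']:
        for d in env.landmark_of(t,p): print(n,t,np.array(d['centre']),round(d['confidence'],2),proj(p,d['centre'])[0])
a=[cv2.imread(f'pics/{n}0.png') for n in('scene','side')]
E
```

```text
0.0 [0.158  0.5523 0.2304] [-0.0003  0.139   0.9903 -0.0009]
scene red_pin_grip [0.4419 0.237  0.0878] 0.75 [422.0481 216.5834]
scene red_pin_grip [0.3323 0.1627 0.0766] 0.62 [386.1873 156.5899]
scene black_pin_grip [0.5252 0.2322 0.0868] 0.6 [410.3999 262.9092]
scene green_pin_grip [0.6101 0.2226 0.0901] 0.65 [394.0086 314.8862]
scene hole [ 0.3109 -0.0786  0.0652] 0.92 [260.742  120.4231]
scene hole [ 0.5458 -0.1859  0.0662] 0.86 [151.9365 204.6487]
side red_pin_grip [0.3339 0.1646 0.075 ] 0.95 [173.6405 208.0513]
side red_pin_grip [0.4417 0.2383 0.0871] 0.75 [197.5226 170.2678]
side black_pin_grip [0.5249 0.2245 0.0859] 0.77 [229.4337 160.5686]
side green_pin_grip [0.6064 0.2197 0.0875] 0.91 [256.7228 149.3473]
side hole [ 0.3099 -0.0765  0.0689] 0.79 [227.6575 281.3216]
side hole [ 0.5503 -0.1809  0.0627] 0.58 [358.9651 253.7752]
```

View pics/scene0.png

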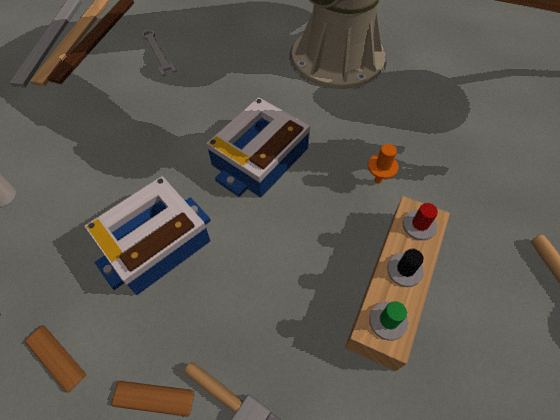

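View pics/side0.png

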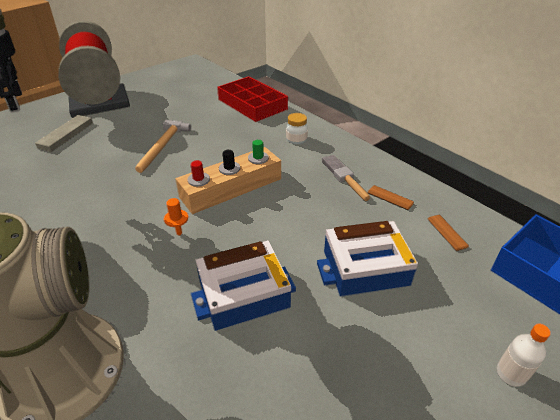

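Scene picture: the rack has red (425,216), black (411,263) and green (395,315). An orange look-alike lies loose at (386,157). There are two jigs. One is at (260,120), 0.32 m from the base, and the other at (150,215), 0.58 m from it. The far one is meant. Next I confirm with a crop and measure the slot direction.

Run:
```python
from h import *
np.set_printoptions(precision=4,suppress=True)
im=cv2.imread('pics/scene0.png')
c=np.hstack([cv2.resize(im[170:300,70:220],None,fx=4,fy=4,interpolation=2),cv2.resize(im[150:280,395:445],None,fx=4,fy=4,interpolation=2)])
cv2.imwrite('pics/crop1.png',c)
for n,box,h0 in[('scene',(170,300,70,220),(.5458,-.1859)),('side',(210,300,315,425),(.55,-.181))]:
    p=env.read_camera(n);px=p['pixels'];hs=cv2.cvtColor(px,cv2.COLOR_RGB2HSV)
    m=np.zeros(px.shape[:2],bool);r0,r1,c0,c1=box;m[r0:r1,c0:c1]=1
    y=m&(abs(hs[...,0].astype(int)-24)<7)&(hs[...,1]>150)&(hs[...,2]>120)
    v,u=np.nonzero(y);P=onz(p,np.c_[u,v],.066)
    r=cv2.minAreaRect((P[:,:2]*1000).astype(np.float32));print(n,len(u),'band',P.mean(0),r)
    # slot: dark interior enclosed by white plate
    w=m&(hs[...,1]<70)&(hs[...,2]>130)
    cs,hi=cv2.findContours(w.astype(np.uint8),cv2.RETR_CCOMP,cv2.CHAIN_APPROX_NONE)
    for k,q in enumerate(cs):
        if cv2.contourArea(q)>80: print(' c',hi[0][k][3],cv2.contourArea(q),cv2.minAreaRect((onz(p,q[:,0],.066)[:,:2]*1000).astype(np.float32)))
```

```text
scene 619 band [ 0.627  -0.2209  0.066 ] ((616.4674072265625, -188.6602783203125), (72.59668731689453, 151.47027587890625), 16.124876022338867)
 c -1 3724.5 ((582.898193359375, -180.95635986328125), (126.64972686767578, 150.51040649414062), 60.055511474609375)
 c 1 1040.0 ((574.1868896484375, -196.0466766357422), (35.06379318237305, 98.64864349365234), 59.741363525390625)
side 318 band [ 0.6257 -0.2229  0.066 ] ((620.055419921875, -187.61428833007812), (68.00361633300781, 155.66751098632812), 10.505393981933594)
 c -1 5348.0 ((582.080810546875, -196.8909912109375), (242.39695739746094, 255.6453399658203), 49.67464828491211)
 c 2 352.0 ((570.53955078125, -201.35211181640625), (31.376968383789062, 98.17398071289062), 67.46199798583984)
```

View pics/crop1.png

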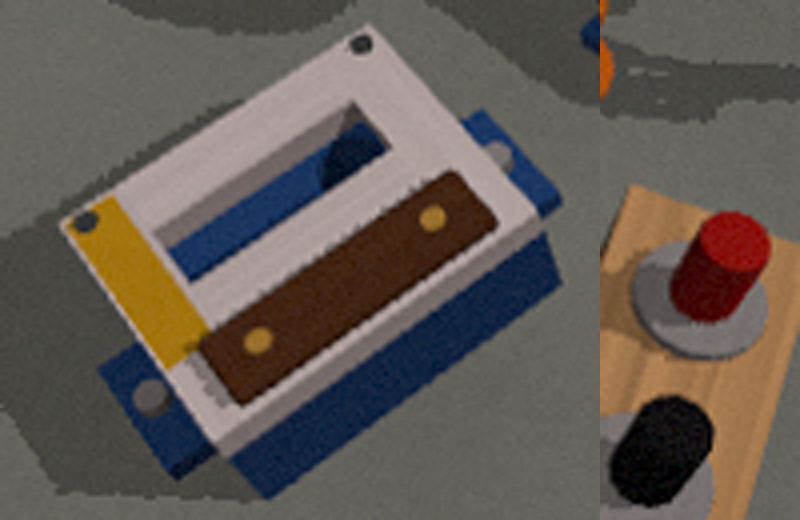

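The crop confirms it: far jig with its yellow band at crop (130,285) and the hole at the dark end (350,155). The red pin stands in the rack at (725,265). The slot rectangle measures 35 x 98.6 mm with pixel borders, against 32 x 96 given. That puts the hole at about (0.547,-0.181), with x at -30°.

```bash
cat >> h.py <<'E'
def go(x,y,z,yaw):
    "shift mm and turn (10deg) in tool axes from the present pose to TCP x,y,z, tool down, closing line (tool y) at yaw deg"
    s=env.get_state();q=R.from_quat(s['orientation'],scalar_first=True)
    out=[]
    for k in(0,180):
        a=np.radians(yaw+k);yv=np.array([np.cos(a),np.sin(a),0]);zv=np.array([0,0,-1.]);M=R.from_matrix(np.c_[np.cross(yv,zv),yv,zv])
        out.append((q.inv()*M).as_rotvec(degrees=True)/10)
    r=min(out,key=np.linalg.norm)
    print('t',round(s['clock'],2),'tcp',np.round(s['tcp_pos'],4),'shift',np.round(q.inv().apply(np.array([x,y,z])-s['tcp_pos'])*1000,1),'turn',np.round(r,2),'F',np.round(s['wrist_force'],1))
E
python3 -c "
from h import *
go(.442,.238,.19,84.3)"
```

```text
t 0.6 tcp [0.1583 0.5528 0.2313] shift [-359.4 -224.6   41.3] turn [ 0.    0.   -1.03] F [ 0.1 -0.  -0.3]
```

{"op": "move_arm", "data": {"targets": [[[-359.4, -224.6, 41.3], [0, 0, -1.03], -1], [[-359.4, -224.6, 41.3], [0, 0, -1.03], -1], [[-359.4, -224.6, 41.3], [0, 0, -1.03], -1], [[-359.4, -224.6, 41.3], [0, 0, -1.03], -1], [[-359.4, -224.6, 41.3], [0, 0, -1.03], -1]]}}

```text
clock: 1.23
tcp_pos: [0.3663, 0.3219, 0.2014]
orientation: [0.0, 0.049, 0.999, 0.0]
wrist_force: [1.5, 0.0, -0.0]
finger_gap: 0.0857
grip_force: 0.0
```

```bash
python3 -c "
from h import *
go(.442,.238,.19,84.3)"
```

```text
t 1.23 tcp [0.3663 0.3219 0.2014] shift [-83.6 -76.1  11.4] turn [0.   0.01 0.  ] F [ 1.5  0.  -0. ]
```

{"op": "move_arm", "data": {"targets": [[[-83, -76, 11], [0, 0, 0], -1], [[-83, -76, 11], [0, 0, 0], -1], [[-83, -76, 11], [0, 0, 0], -1], [[-83, -76, 11], [0, 0, 0], -1]]}}

```text
clock: 1.72
tcp_pos: [0.44, 0.2395, 0.1902]
orientation: [-0.0, 0.05, 0.999, 0.0]
wrist_force: [0.1, 0.2, -0.5]
finger_gap: 0.0854
grip_force: 0.0
```

Run:
```python
from h import *
np.set_printoptions(precision=4,suppress=True)
s=env.get_state();p=shot('wrist','wrist1')
for t in ['red_pin_grip','black_pin_grip']:
    for d in env.landmark_of(t,p): print(t,np.array(d['centre']),round(d['confidence'],2),proj(p,d['centre'],s)[0])
hs=cv2.cvtColor(p['pixels'],cv2.COLOR_RGB2HSV)
m=(((hs[...,0]<5)|(hs[...,0]>175))&(hs[...,1]>160)&(hs[...,2]>60)).astype(np.uint8)
n,l,st,c=cv2.connectedComponentsWithStats(m);k=1+np.argmax(st[1:,4]);print(st[k],c[k],onz(p,[c[k]],.11,s),onz(p,[c[k]],.10,s))
go(.442,.238,.10,84.3)
```

```text
red_pin_grip [0.3336 0.1615 0.0767] 0.68 [156.5015  71.4758]
red_pin_grip [0.4425 0.2436 0.09  ] 0.61 [286.8209 211.7194]
black_pin_grip [0.5274 0.2309 0.0881] 0.76 [281.349  307.1604]
[ 262  188   39   49 1492] [280.9531 212.6461] [[0.4361 0.2398 0.11  ]] [[0.4395 0.2394 0.1   ]]
t 1.88 tcp [0.4394 0.2405 0.1904] shift [-2.8 -2.3 90.4] turn [0.   0.   0.01] F [ 0.2 -0.1 -0.2]
```

View pics/wrist1.png

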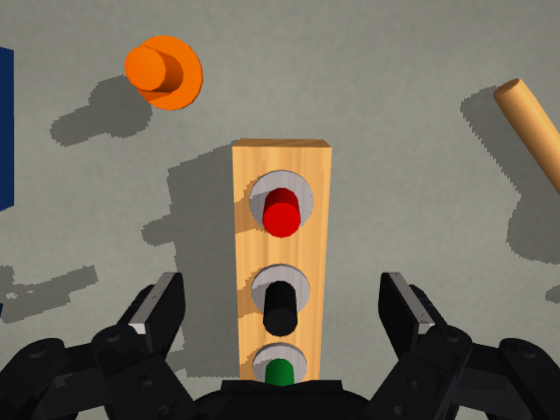

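The wrist view shows the red grip at (281,213), centred between the open fingers, and black well clear at (280,308). Descending to TCP z 0.076, so the tips stay above the collar top at 0.066.

{"op": "move_arm", "data": {"targets": [[[-2.5, -1.5, 40], [0, 0, 0], -1], [[-2.5, -1.5, 90], [0, 0, 0], -1], [[-2.5, -1.5, 114], [0, 0, 0], -1], [[-2.5, -1.5, 114], [0, 0, 0], -1]]}}

```text
clock: 2.38
tcp_pos: [0.4401, 0.2382, 0.0746]
orientation: [-0.002, 0.048, 0.999, -0.001]
wrist_force: [-0.1, 0.1, 0.3]
finger_gap: 0.0859
grip_force: 0.0
```

{"op": "move_arm", "data": {"targets": [[[0, 0, 0], [0, 0, 0], 1], [[0, 0, 0], [0, 0, 0], 1], [[0, 0, 0], [0, 0, 0], 1], [[0, 0, 0], [0, 0, 0], 1], [[0, 0, 0], [0, 0, 0], 1]], "squeeze": 60}}

```text
clock: 3.0
tcp_pos: [0.4434, 0.2381, 0.0774]
orientation: [0.001, 0.05, 0.999, 0.001]
wrist_force: [-0.3, 0.9, 4.9]
finger_gap: 0.0269
grip_force: 58.9
```

{"op": "move_arm", "data": {"targets": [[[0, 0, -30], [0, 0, 0], 1], [[0, 0, -75], [0, 0, 0], 1], [[0, 0, -120], [0, 0, 0], 1], [[0, 0, -120], [0, 0, 0], 1]]}}

```text
clock: 3.5
tcp_pos: [0.4449, 0.2385, 0.1999]
orientation: [0.003, 0.05, 0.999, 0.001]
wrist_force: [0.7, 0.5, -2.3]
finger_gap: 0.0264
grip_force: 59.3
```

Run:
```python
from h import *
np.set_printoptions(precision=4,suppress=True)
s=env.get_state()
ims=[]
for n in('scene','side'):
    p=env.read_camera(n);u,v=proj(p,s['tcp_pos'])[0].astype(int)
    for d in env.landmark_of('red_pin_grip',p): print(n,np.array(d['centre']),round(d['confidence'],2))
    ims.append(cv2.resize(p['pixels'][max(v-60,0):v+70,max(u-60,0):u+65,::-1],(390,405)))
cv2.imwrite('pics/held.png',np.hstack(ims))
h=np.array([.547,-.181]);d=np.array([np.cos(np.radians(-30.2)),np.sin(np.radians(-30.2))])
a=h+d*.062;print(a);go(a[0],a[1],.2,-30.2)
```

```text
scene [0.329  0.1614 0.0729] 0.98
scene [0.4457 0.2374 0.2101] 0.95
side [0.4412 0.237  0.2057] 0.6
[ 0.6006 -0.2122]
t 3.7 tcp [0.4415 0.2374 0.1947] shift [-202.8 -431.6   -5.4] turn [ 0.   -0.02 -6.55] F [-0.3 -0.4 -2. ]
```

View pics/held.png

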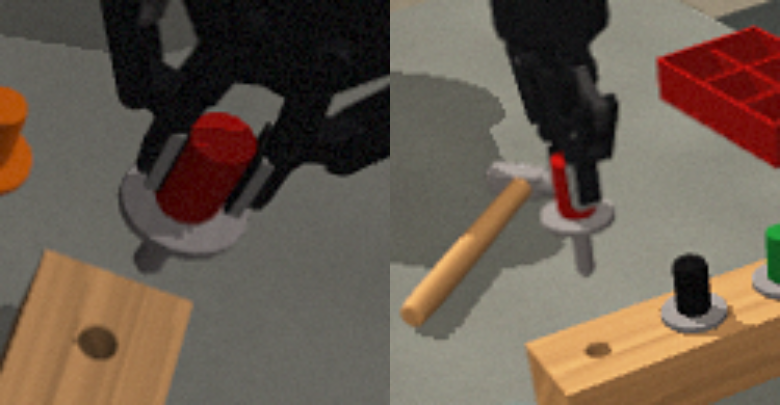

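Held upright in both views: red grip between the pads at (210,165) left and (575,190) right, with the rack hole empty. Carrying it to above the yellow half.

{"op": "move_arm", "data": {"targets": [[[-203, -431, -5], [0, 0, -6.55], 1], [[-203, -431, -5], [0, 0, -6.55], 1], [[-203, -431, -5], [0, 0, -6.55], 1], [[-203, -431, -5], [0, 0, -6.55], 1], [[-203, -431, -5], [0, 0, -6.55], 1]]}}

```text
clock: 4.32
tcp_pos: [0.5369, -0.028, 0.1973]
orientation: [-0.001, -0.366, 0.931, 0.001]
wrist_force: [1.2, 0.5, -1.0]
finger_gap: 0.0266
grip_force: 59.6
```

```bash
python3 -c "
from h import *
go(.6006,-.2122,.2,-30.2)"
```

```text
t 4.33 tcp [ 0.5369 -0.028   0.1973] shift [  78.9 -178.2   -3. ] turn [ 0.02 -0.01 -1.68] F [ 1.2  0.5 -1. ]
```

{"op": "move_arm", "data": {"targets": [[[79, -178, -3], [0, 0, -1.68], 1], [[79, -178, -3], [0, 0, -1.68], 1], [[79, -178, -3], [0, 0, -1.68], 1], [[79, -178, -3], [0, 0, -1.68], 1], [[79, -178, -3], [0, 0, -1.68], 1]]}}

```text
clock: 4.95
tcp_pos: [0.599, -0.2111, 0.1999]
orientation: [-0.001, -0.495, 0.869, 0.002]
wrist_force: [-0.9, 0.8, -1.9]
finger_gap: 0.0264
grip_force: 59.8
```

```bash
cat > look.py <<'E'
from h import *
import sys
np.set_printoptions(precision=4,suppress=True)
s=env.get_state();T=R.from_quat(s['orientation'],scalar_first=True)
print('tilt',T.as_matrix()[:,2],s['tcp_pos'],s['wrist_force'])
h=np.array([.547,-.181]);ims=[]
a=np.radians(-30.2);M=np.array([[np.cos(a),np.sin(a)],[-np.sin(a),np.cos(a)]])
print('tcp in jig mm',M@(np.array(s['tcp_pos'])[:2]-h)*1000)
for n in('scene','side','wrist'):
    p=env.read_camera(n)
    for t in('red_pin_grip','hole'):
        for d in env.landmark_of(t,p):
            c=np.array(d['centre'])
            if np.hypot(*(c[:2]-h))<.15: print(n,t,c,round(d['confidence'],2),'jig',M@(c[:2]-h)*1000,(c[2]-.066)*1000)
    u,v=proj(p,[.575,-.197,.1],s)[0].astype(int);v=min(max(v,80),340);u=min(max(u,70),490)
    ims.append(cv2.resize(p['pixels'][v-80:v+80,max(u-66,0):u+67,::-1],(266,320)) if n!='wrist' else cv2.resize(p['pixels'][:,:,::-1],(266,320)))
cv2.imwrite(f'pics/{sys.argv[1]}.png',np.hstack(ims))
E
python3 look.py above
```

```text
tilt [-0.0035  0.0022 -1.    ] [ 0.599  -0.2111  0.1999] [-0.8968  0.7954 -1.901 ]
tcp in jig mm [60.0545  0.1001]
scene red_pin_grip [ 0.6009 -0.2131  0.2121] 0.89 jig [62.7314 -0.6304] 146.1
scene hole [ 0.5451 -0.1828  0.0668] 0.82 jig [-0.7367 -2.5114] 0.7999999999999952
side red_pin_grip [ 0.5986 -0.2074  0.2091] 0.61 jig [57.8763  3.139 ] 143.1
side hole [ 0.5462 -0.1841  0.0641] 0.56 jig [ 0.8679 -3.0817] -1.899999999999999
wrist red_pin_grip [ 0.5994 -0.2052  0.2135] 0.86 jig [57.4611  5.4428] 147.5
wrist hole [ 0.5448 -0.1806  0.0629] 0.88 jig [-2.1026 -0.7609] -3.1000000000000054
```

View pics/above.png

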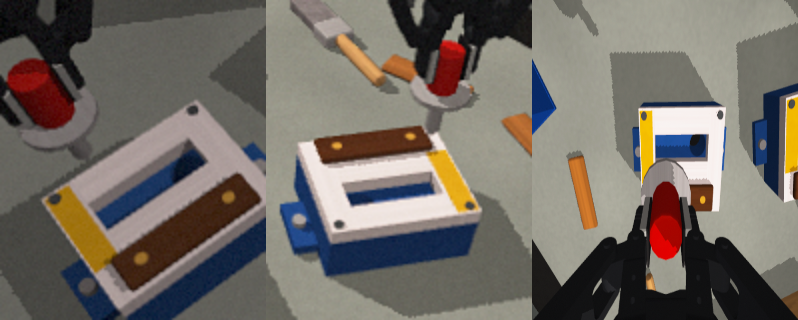

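The pin is over the yellow half: jig x about 60, y about +2 mm. In this tool pose, tool +x is jig -y and tool +y is jig -x. Next I shift 2 mm and lower to TCP z 0.1225, which puts the tip about 9 mm below the plate top.

{"op": "move_arm", "data": {"targets": [[[2, 0, 30], [0, 0, 0], 1], [[2, 0, 55], [0, 0, 0], 1], [[2, 0, 66], [0, 0, 0], 1], [[2, 0, 77], [0, 0, 0], 1], [[2, 0, 77], [0, 0, 0], 1]]}}

```text
clock: 6.02
tcp_pos: [0.5988, -0.2125, 0.1248]
orientation: [-0.0, -0.496, 0.869, 0.0]
wrist_force: [-0.4, -0.3, -1.4]
finger_gap: 0.0266
grip_force: 59.8
```

```bash
python3 look.py inslot
```

```text
tilt [-0.0006  0.0004 -1.    ] [ 0.5988 -0.2125  0.1248] [-0.4362 -0.2862 -1.4353]
tcp in jig mm [60.5904 -1.2049]
scene red_pin_grip [ 0.6013 -0.2147  0.1352] 0.72 jig [63.8819 -1.8121] 69.19999999999999
scene hole [ 0.5466 -0.183   0.0696] 0.56 jig [ 0.6603 -1.9298] 3.599999999999992
side red_pin_grip [ 0.5991 -0.2127  0.135 ] 0.66 jig [60.9744 -1.1902] 69.0
side hole [ 0.5481 -0.1809  0.0627] 0.61 jig [0.9004 0.6397] -3.299999999999997
wrist red_pin_grip [ 0.5974 -0.2127  0.1407] 0.82 jig [59.5052 -2.0453] 74.69999999999999
wrist hole [ 0.5429 -0.1844  0.0608] 0.81 jig [-1.8333 -5.0009] -5.200000000000003
```

View pics/inslot.png

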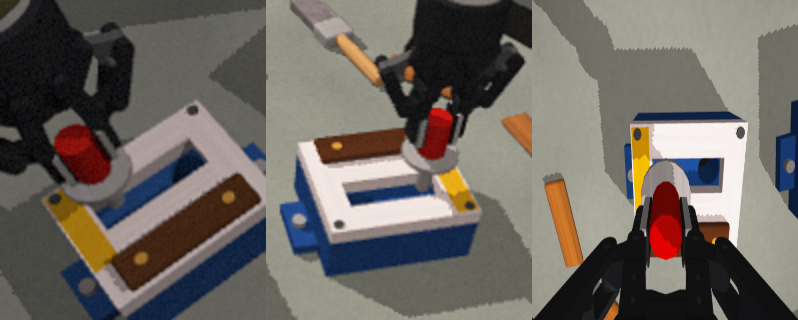

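The tip is in the slot's yellow half: grip about 69 mm above the plate, no contact force, slot still visible to either side. I lower 3 mm more and slide.

{"op": "move_arm", "data": {"targets": [[[0, 0, 3], [0, 0, 0], 1], [[0, 0, 3], [0, 0, 0], 1], [[0, 12, 3], [0, 0, 0], 1], [[0, 24, 3], [0, 0, 0], 1], [[0, 36, 3], [0, 0, 0], 1]]}}

```text
clock: 7.1
tcp_pos: [0.5669, -0.1937, 0.1222]
orientation: [-0.0, -0.496, 0.869, 0.0]
wrist_force: [-0.4, 1.1, -1.1]
finger_gap: 0.0266
grip_force: 59.8
```

{"op": "move_arm", "data": {"targets": [[[0, 5, 0], [0, 0, 0], 1], [[0, 15, 0], [0, 0, 0], 1], [[0, 25, 0], [0, 0, 0], 1], [[0, 25, 0], [0, 0, 0], 1]]}}

```text
clock: 7.6
tcp_pos: [0.5457, -0.1811, 0.1222]
orientation: [-0.0, -0.496, 0.869, 0.0]
wrist_force: [0.3, 0.5, -1.1]
finger_gap: 0.0269
grip_force: 59.8
```

```bash
python3 look.py overhole
```

```text
tilt [-0.0004  0.0004 -1.    ] [ 0.5457 -0.1811  0.1222] [ 0.2963  0.5487 -1.0688]
tcp in jig mm [-1.0601 -0.7723]
scene red_pin_grip [ 0.5486 -0.1841  0.1345] 0.64 jig [ 2.9422 -1.8744] 68.5
scene hole [ 0.5465 -0.181   0.0686] 0.89 jig [-0.4321 -0.2515] 2.599999999999991
side red_pin_grip [ 0.5469 -0.1863  0.1311] 0.7 jig [ 2.5796 -4.631 ] 65.1
side hole [ 0.5505 -0.1806  0.0613] 0.75 jig [2.8238 2.1063] -4.700000000000003
wrist red_pin_grip [ 0.5459 -0.1838  0.1361] 0.68 jig [ 0.4578 -2.9733] 70.1
```

View pics/overhole.png

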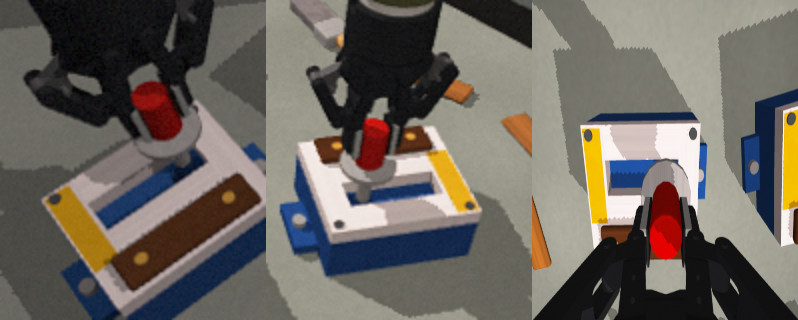

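The pin is over the hole end, within about 3 mm of the axis and clear of the slot walls. Lowering it.

{"op": "move_arm", "data": {"targets": [[[-1.5, 0, 8], [0, 0, 0], 1], [[-1.5, 0, 16], [0, 0, 0], 1], [[-1.5, 0, 24], [0, 0, 0], 1], [[-1.5, 0, 32], [0, 0, 0], 1], [[-1.5, 0, 37], [0, 0, 0], 1]]}}

```text
clock: 8.68
tcp_pos: [0.5469, -0.1802, 0.0844]
orientation: [-0.0, -0.496, 0.869, 0.0]
wrist_force: [-0.9, 0.2, -1.3]
finger_gap: 0.0264
grip_force: 59.8
```

{"op": "move_arm", "data": {"targets": [[[0, 0, 1], [0, 0, 0], 1], [[0, 0, 1], [0, 0, 0], 1]]}}

```text
clock: 8.93
tcp_pos: [0.5473, -0.1804, 0.0843]
orientation: [0.0, -0.496, 0.869, -0.0]
wrist_force: [-0.3, -0.1, -1.4]
finger_gap: 0.026
grip_force: 59.8
```

In the hole with no contact load and within 1-2 mm of seated. Releasing and backing off.

{"op": "move_arm", "data": {"targets": [[[0, 0, 1], [0, 0, 0], 1], [[0, 0, 1], [0, 0, 0], -1], [[0, 0, 1], [0, 0, 0], -1], [[0, 0, 1], [0, 0, 0], -1], [[0, 0, 1], [0, 0, 0], -1]]}}

```text
clock: 9.55
tcp_pos: [0.5473, -0.1804, 0.0833]
orientation: [0.0, -0.496, 0.869, -0.0]
wrist_force: [-0.6, -0.2, 0.4]
finger_gap: 0.0855
grip_force: 0.0
```

{"op": "move_arm", "data": {"targets": [[[0, 0, 0], [0, 0, 0], -1], [[0, 0, -20], [0, 0, 0], -1], [[0, 0, -60], [0, 0, 0], -1], [[0, 0, -110], [0, 0, 0], -1], [[0, 0, -110], [0, 0, 0], -1]]}}

```text
clock: 10.18
tcp_pos: [0.5497, -0.1816, 0.1978]
orientation: [0.002, -0.496, 0.869, -0.004]
wrist_force: [-0.0, 0.2, -0.5]
finger_gap: 0.0853
grip_force: 0.0
```

```bash
python3 look.py done
```

```text
tilt [ 0.0078 -0.0037 -1.    ] [ 0.5497 -0.1816  0.1978] [-0.0452  0.2433 -0.5027]
tcp in jig mm [2.6618 0.8764]
scene red_pin_grip [ 0.5502 -0.1816  0.0965] 0.89 jig [3.0675 1.0911] 30.5
scene hole [ 0.5482 -0.1834  0.0673] 0.69 jig [ 2.2444 -1.4706] 1.2999999999999956
side red_pin_grip [ 0.5493 -0.1798  0.0895] 0.66 jig [1.3842 2.1941] 23.499999999999993
side hole [ 0.5478 -0.1841  0.0631] 0.86 jig [ 2.2508 -2.2768] -2.9
wrist red_pin_grip [ 0.5473 -0.1788  0.0968] 0.7 jig [-0.8474  2.0523] 30.799999999999994
```

View pics/done.png

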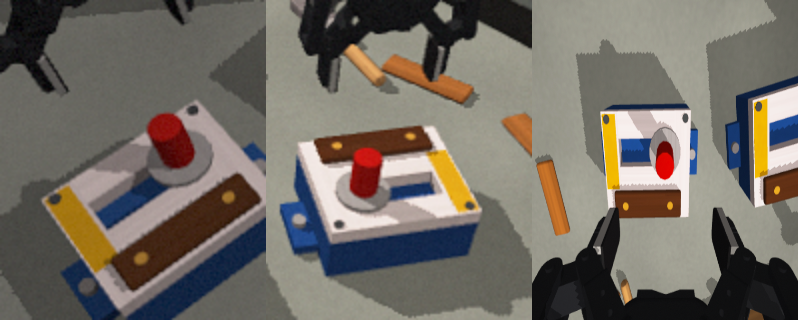

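The pin stands upright with its collar flat on the plate over the hole, and the gripper is clear.

```bash
python3 -c "
from workcell import env
print(env.hand_in())"
```

```text
the job is handed in; nothing more can be done
None
```

I handed the job in at about 10 s on the robot's clock: the red pin went through the slot from the yellow end and now stands released and upright in the far jig's hole, collar on the plate, and the black and green pins were not touched; the hand-in returned no verdict.

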